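Fit the purge nozzle and hold a heater insert over its slot

TASK

Get the copper heater insert ready for blowing clean: push the slotted fan nozzle fully down onto the spigot of the purge stand and let go of it, then take the heater insert out of the parts tray, carry it over the tall magazine and hold it, level and the same way up, hovering about 10 mm above the nozzle's mouth, centred on it, its long side along the slot. The insert must never touch the nozzle or the stand, and everything else stays where it is. Finish while holding the insert there in the gripper, still; do not put it down.

Things in the scene. Friction and masses are not known exactly. Their poses are not given: they have to be found in the camera images.
- purge_stand: Fixed purge stand: aluminium block 80 x 80 mm, 18 mm high; in its middle a round steel flange (42 mm across, top at 22 mm) and on that an upright steel spigot, 14 mm in diameter, 29 mm long, its top 7 mm tapering to 7 mm across; tip 51 mm up. A blanked brass inlet sticks out 21 mm on its own +x side. Origin: centre of the underside, z up.
- seat (a point): Centre of the top face of the stand's flange, on the spigot's axis, 22 mm above the worktop: where the underside of the nozzle rests when it is fully down. z up.
- nozzle: Fan nozzle, 70 mm high, 90 g, loose, upright on the worktop right of the stand. Below: black round sleeve 28 mm across, 36 mm high, with a 17 mm bore, open below, 36 mm deep. From 36 to 70 mm up: flat-sided head, 24 mm thick along its x, 54 mm long along its y, black with aluminium top. May be seated turned any way about the vertical. Origin: centre of the underside, on the bore axis; z up.
- mouth (a point): Centre of the nozzle's mouth in its top face, 70 mm above its underside. The slot, 10 x 42 mm and 12 mm deep, is long along the nozzle's y.
- heater_insert: Copper heater insert with rows of small vacuum holes in its top: a block 38 mm wide along its x and 68 mm long along its y, 16 mm high (two screw heads stand 2 mm higher), about 0.25 to 0.47 kg, lying flat in the parts tray. Origin: centre of the underside; z up.
- tray_parts: Shallow sheet-metal parts tray, fixed, 168 mm along x and 290 mm along y, floor 2 mm and rim 16 mm above the worktop, walls 2 mm. Origin: centre of the underside.
- magazine: Tall aluminium-coloured slotted strip magazine, loose, 60 mm wide along its x, 216 mm long along its y and 88 mm high, standing as a wall between the parts tray and the purge stand. Origin: centre of the underside. Bystander.
- window_clamp: Grey metal window clamp plate 60 x 90 mm (its y is the long way), 8 mm high, lying in the parts tray beside the heater insert. Origin: centre of the underside. Bystander.
- boat: Flat black strip boat 56 x 190 x 9 mm, long along its y, behind the stand. Origin: centre of the underside. Bystander.
- petri_dish: Clear lidded petri dish, 62 mm across, 14 mm high, in front of the tray. Origin: centre of the underside. Bystander.
- loupe: Folding loupe 52 x 30 x 16 mm, behind the stand to the right. Origin: centre of the underside. Bystander.
- objective: Black microscope objective standing upright, 47 mm across, 43 mm high, behind the tray. Origin: centre of the underside. Bystander.
- tweezers: Fine metal tweezers 125 mm long, 10 mm high, lying in front of the stand, long along their y. Origin: centre of the underside. Bystander.
Not all that is in view belongs to the job. There is more than one size of the nozzle; the job needs the largest.

How it is judged:
By the outcome, as a careful person would: the job done as asked, in the order asked, and still so for the second after the job is handed in, while the arm keeps its last pose, push and grip.
It also fails if it takes over 67 s, if anything falls off the work surface, if the arm or the gripper's body presses on something with over 40 N, if the wrist force passes 120 N, or if a joint passes its speed limit or range.

ROBOT

A 6-joint arm with a two-finger parallel gripper is mounted at the origin on a cart in front of the work surface, level with it; the furniture and walls round the work are solid. World frame = base frame: x ahead of the robot, y to its left, z up, the work surface at z = 0. Lengths are in mm, angles in rad, forces in N, time in s.
With the tool pointing down it reaches from about 400 to 925 mm from the base axis. Payload 12.5 kg.
Tool frame: the origin (TCP) lies at the very end of the fingers, on their centre line; the grasp point (between the pads) lies 19 mm behind it (env.grasp_offset is the distance from the TCP to the grasp point, in mm); z points along the fingers, y is the direction in which the jaws open and shut (so a half turn about z gives the same grasp; the last joint's range is limited). The gripper opens to 95 mm and grips with 3 to 60 N. Pads are 20 mm wide; open, the fingers measure 119 mm over their backs; the gripper's body (75 mm by 180 mm) begins 59 mm behind the grasp point.
Start: joints at [1.148, 0.491, 1.559, -0, 1.092, -0.106], TCP at [194.688, 593.922, 214.661] pointing down, gripper open.
Joint ranges: [-3.1, 3.1], [-0.84, 2.19], [0.05, 2.79], [-1.13, 4.28], [0.06, 2.93], [-2.69, 2.69]. Speed limits (rad/s): [2.22, 2.22, 2.79, 3.14, 3.14, 3.14].

INTERFACE

Orientations are given as [roll, pitch, yaw] about the fixed x, y, z axes, in that order (R = Rz(yaw) Ry(pitch) Rx(roll)).
In Python, from cell import env gives the robot as it stands. The module is installed in compiled form; this text tells all that it offers.
- The arm moves only by the shell command python3 -m pendant 'ROWS'. ROWS is JSON, one flat list of numbers, 5 for each row, row after row: the shift along the tool's x, y, z as a fraction of full scale, then the turn about the tool's z as a fraction of full scale, then the gripper's target within -1 to 1 (shut at 1, half-way at 0, fully open at -1). In form: [x, y, z, turn, grip, x, y, z, turn, grip, ...]. A call has 1 to 10 rows; each row shifts and turns the commanded pose from where the row before left it, along the tool's axes as they then stand; what a row does not reach is not made up. Full scale, the value 1, is 0.4 m for a shift and 180 degrees for a turn. A row lasts 1/8 s, in which the tool goes at most 62.5 mm and 10.7 degrees, less where a joint would pass 70% of its speed; a pose out of reach is approached as far as the arm can. A call with a number of a shift or a turn outside -1 to 1 is refused whole. A call with a gripper value outside its range is refused whole. The fingers move at their own pace and stop on an object; the grip force is fixed at half the most. Time passes only in rows, so rows that do not move let the fingers close. It gives the time, the measured TCP pose, the force and the opening at its end, in the units of the state.
- env.state(): the state, without advancing time (a new reading comes with each control period).
- env.read_camera(name): name is "side" or "top"; returns the picture (480x640x3 uint8, red, green, blue); there is no depth.
- env.camera_model(name): a dict with "fx", "fy", "cx", "cy" (pixels), "view" (4x4, takes a point from world to camera coordinates). Camera axes: x right, y down, z forward; pixel columns grow to the right and rows downward; lengths in mm; the calibration is good to about 2 mm. A picture is of the moment at which its call begins. camera_model takes no time and is no camera call.
- env.job_done(): hands the job in, once; it reports no verdict.
Trained networks look in the newest picture that a camera, given by its name, has taken for a name from the list of things; names that differ only in an ending like _2 or _b are one class to them, and where a whole thing is asked for, a point or a joint stands for the part that bears it (a point fixed in the world has none). Each returns a list of dicts, best first, with "confidence" (0 to 1); they miss things now and then, are a little off and sometimes report something else, mostly with a low value. They report only what shows in the picture. A call takes as long as a camera call. They do not tell look-alikes from the thing itself.
- env.masks_of(thing, camera): "region" (480x640 bool, what is visible of it).
- env.landmark_of(thing, camera): "xyz" ([x, y, z] in mm, in world coordinates, good to about 4 mm: a listed point, or the origin of a listed thing).
The state is a dict: "t": time; "joints": joint angles; "qvel": joint speeds; "tau": joint torques, N m; "eef_pos": TCP position; "tcp_rot": TCP orientation; "ft_force": force on the tool from outside, world axes, zero at the start; "moment": the same for the moment, N m; "opening": opening from 0.0 (shut) to 1.0 (fully open).
Only numpy, scipy, OpenCV 4.12 (cv2) and the standard library are available. Lean on these libraries where they do the work, as an engineer would, in place of code of your own. Each camera call takes 0.05 s, during which the arm holds its last target.

## Working session

There is one attempt and no reset: what is moved stays moved. The work goes in short steps, Python scripts to look and compute and a shell command to move; the robot and the scene stay as the last step left them, time stands still between calls to the robot, and variables do not carry over. Pictures are saved under pics/ and viewed, and the job is handed in when it is done.

```bash
mkdir -p pics; ls; python3 - <<'E'
from cell import env
import cv2
s=env.state()
for k,v in s.items(): print(k,v)
for c in ("side","top"):
    im=env.read_camera(c); cv2.imwrite(f"pics/{c}0.png",im[:,:,::-1])
    m=env.camera_model(c); print(c,m)
E
```

```text
pics
t 0.0
joints [ 1.14843084e+00  4.91550454e-01  1.55948316e+00  1.93158400e-05
  1.09170352e+00 -1.05578782e-01]
qvel [-0.00068582 -0.00160224  0.00156398 -0.00012128  0.0003585   0.00200703]
tau [ 2.12393432e-03 -6.12642002e+01 -2.58185774e+01  6.93533476e-02
  4.81489627e-02 -1.23583181e-04]
eef_pos [194.55031698 593.67370251 214.05580104]
tcp_rot [-3.14045635e+00 -1.37644334e-04  2.82479696e+00]
ft_force [ 1.38354457 -0.23404152 -0.26707888]
moment [ 0.01317134 -0.02785388 -0.02515612]
opening 0.9994529250095092
side {'fx': 573.6894148123436, 'fy': 573.6894148123436, 'cx': 314.67395897966776, 'cy': 239.1648609186244, 'view': array([[ 9.82849637e-01, -1.82987599e-01,  2.28501573e-02,
        -5.65930691e+02],
       [-8.51677953e-02, -5.60327290e-01, -8.23880922e-01,
         1.11824396e+02],
       [ 1.63563558e-01,  8.07804968e-01, -5.66302124e-01,
         1.11689038e+03],
       [ 0.00000000e+00,  0.00000000e+00,  0.00000000e+00,
         1.00000000e+00]])}
top {'fx': 485.2578917123764, 'fy': 485.2578917123764, 'cx': 319.5576607173024, 'cy': 243.34601579264785, 'view': array([[-2.17656449e-02, -9.99323561e-01, -2.96424811e-02,
         4.36424638e+01],
       [-9.96578138e-01,  2.40515426e-02, -7.90793217e-02,
         5.63709134e+02],
       [ 7.97387768e-02,  2.78198362e-02, -9.96427511e-01,
         1.08789778e+03],
       [ 0.00000000e+00,  0.00000000e+00,  0.00000000e+00,
         1.00000000e+00]])}
```

View pics/side0.png

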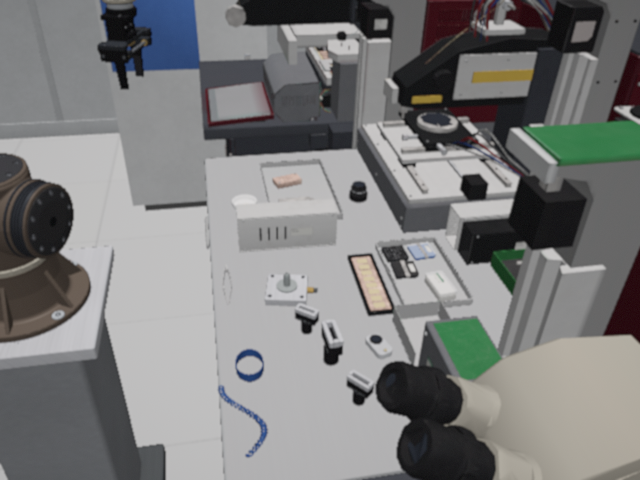

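View pics/top0.png

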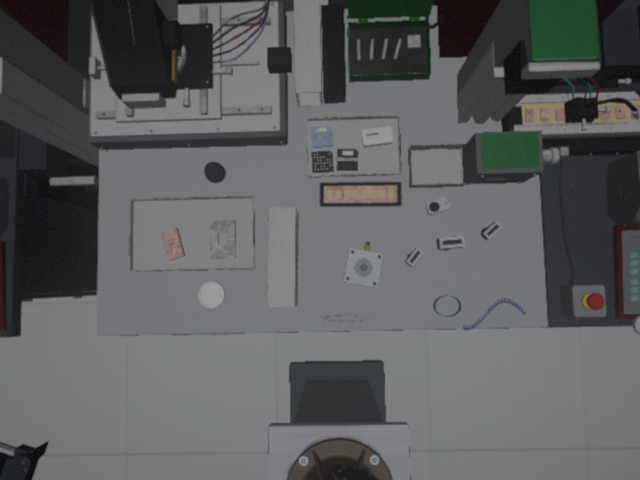

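```bash
python3 - <<'E'
from cell import env
import numpy as np
for c in ("side","top"):
    for t in ("nozzle","mouth","seat","heater_insert","purge_stand","magazine"):
        for d in env.landmark_of(t,c): print(c,t,round(d["confidence"],2),np.round(d["xyz"],1))
print(env.state()["t"])
E
```

```text
side nozzle 0.93 [ 558.6 -258.5   -2.9]
side nozzle 0.92 [ 526.6 -181.3    3.2]
side nozzle 0.67 [ 581.3 -354.    -1.6]
side mouth 0.96 [ 554.6 -258.5   71.9]
side mouth 0.72 [ 526.8 -182.2   52.6]
side mouth 0.56 [ 580.6 -353.3   56.1]
side seat 0.7 [500.3 -66.5  22.7]
side heater_insert 0.61 [571.3 371.5   3.3]
side heater_insert 0.51 [503.7 -65.9  23.8]
side heater_insert 0.39 [507.  -62.5   2. ]
side purge_stand 0.69 [507.2 -65.5  -1. ]
side purge_stand 0.55 [675.9 -66.4   1.2]
side magazine 0.59 [534.6 112.6   2.1]
side magazine 0.33 [452.  286.3   1.5]
top nozzle 0.57 [ 524.6 -180.2   -2.2]
top nozzle 0.51 [ 581.8 -352.8   -3.3]
top mouth 0.86 [ 555.4 -257.6   67.8]
top mouth 0.7 [ 583.8 -351.7   54.2]
top mouth 0.59 [ 526.7 -179.3   55.2]
top seat 0.7 [507.2 -65.9  21.1]
top heater_insert 0.97 [573.2 377.6   0.7]
top heater_insert 0.47 [739.9 274.5  -2.4]
top purge_stand 0.79 [507.5 -68.   -0.6]
top magazine 0.7 [532.4 114.5   2.4]
0.7
```

The middle of the three nozzles is the largest: its mouth is about 70 mm up, at top pixel (452,243). The insert is at top pixel (173,243), and the stand at (363,267). Next I'll measure these precisely.

```bash
cat > h.py <<'E'
from cell import env
import numpy as np, cv2
def proj(c,p):
    m=env.camera_model(c); q=m["view"]@np.append(np.array(p,float),1); return np.array([m["fx"]*q[0]/q[2]+m["cx"],m["fy"]*q[1]/q[2]+m["cy"]])
def back(c,uv,z):
    m=env.camera_model(c);V=m["view"];R=V[:3,:3];o=-R.T@V[:3,3]
    d=R.T@np.array([(uv[0]-m["cx"])/m["fx"],(uv[1]-m["cy"])/m["fy"],1]); return o+d*(z-o[2])/d[2]
def crop(c,im,u,v,r,s,name,rh=None):
    rh=rh or r
    k=im[max(0,v-rh):v+rh,max(0,u-r):u+r,::-1]; cv2.imwrite("pics/"+name,cv2.resize(k,None,fx=s,fy=s,interpolation=cv2.INTER_CUBIC))
def box(pts,c,im,col=(255,0,0)): pass
E
python3 - <<'E'
from h import *
t=env.read_camera("top"); s=env.read_camera("side")
crop("top",t,410,255,80,5,"tnoz.png",60); crop("top",t,200,240,75,5,"tins.png",55)
crop("side",s,320,320,60,6,"snoz.png",50); crop("side",s,300,190,60,6,"sins.png",50)
for c in("top","side"):
  for th in("mouth","heater_insert","window_clamp","nozzle"):
    for d in env.masks_of(th,c)[:3]:
        g=d["region"]; ys,xs=np.nonzero(g)
        if len(xs)<10: continue
        r=cv2.minAreaRect(np.c_[xs,ys].astype(np.float32)); print(c,th,round(d["confidence"],2),len(xs),np.round(np.r_[r[0],r[1],r[2]],1))
E
```

```text
top mouth 0.67 201 [413.4 256.3  10.6  20.4  36.9]
top mouth 0.59 322 [450.8 242.8  12.4  27.3  84.3]
top mouth 0.51 225 [489.8 229.8  12.   21.2  45. ]
top heater_insert 0.67 520 [172.4 243.5  29.8  17.9  76. ]
top window_clamp 0.83 854 [222.5 239.   38.   25.   90. ]
top window_clamp 0.72 275 [438.1 205.7  13.3  22.5  71.6]
top nozzle 0.76 338 [450.6 242.6  12.9  28.1  81.9]
top nozzle 0.55 210 [490.2 229.7  11.5  21.3  50.2]
top nozzle 0.5 178 [413.2 256.5  10.1  19.4  37.9]
side mouth 0.79 520 [304.2 318.6  26.8  26.8  26.6]
side mouth 0.63 637 [357.1 388.5  29.8  29.2  28.6]
side mouth 0.56 774 [332.  341.9  45.9  20.5  85.6]
side heater_insert 0.69 333 [286.5 181.1  12.6  28.8  78.7]
side window_clamp 0.58 111 [295.  199.    3.5  32.1  86.6]
side nozzle 0.89 678 [357.  387.   31.1  29.7  45. ]
side nozzle 0.83 758 [332.3 342.3  45.2  19.7  85.4]
side nozzle 0.74 524 [306.5 319.   30.   23.   90. ]
```

View pics/tnoz.png

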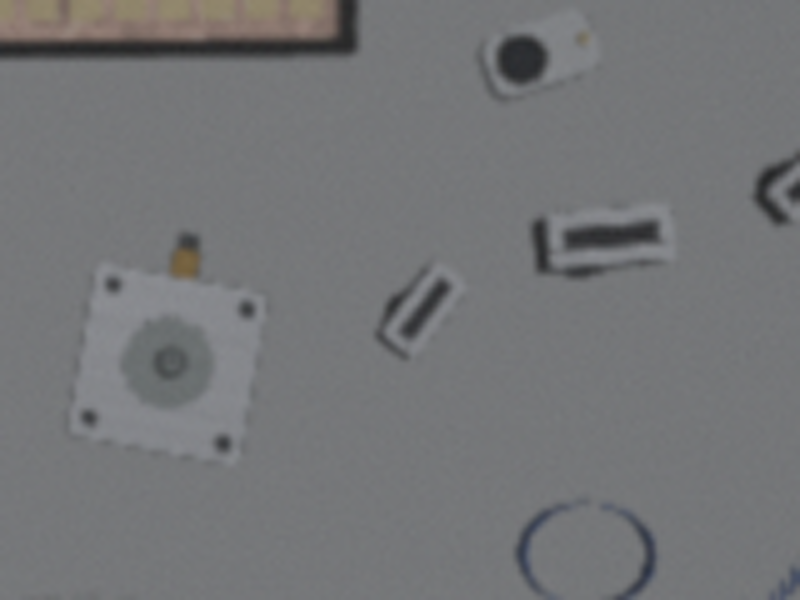

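View pics/tins.png

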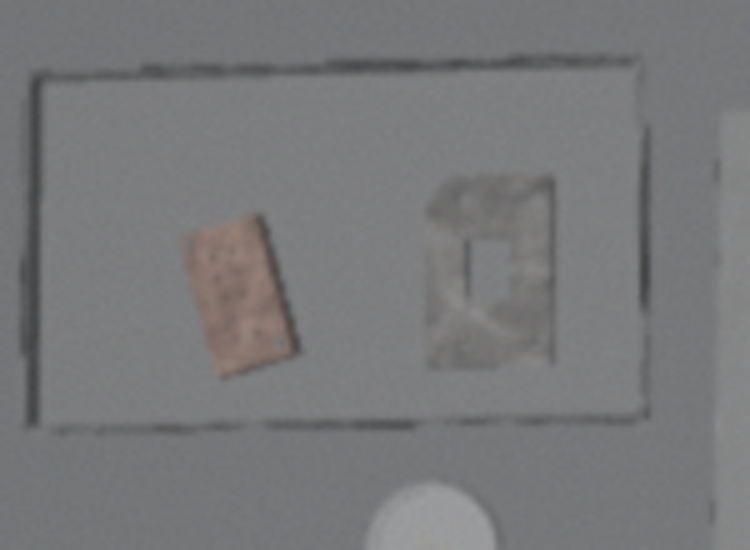

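View pics/snoz.png

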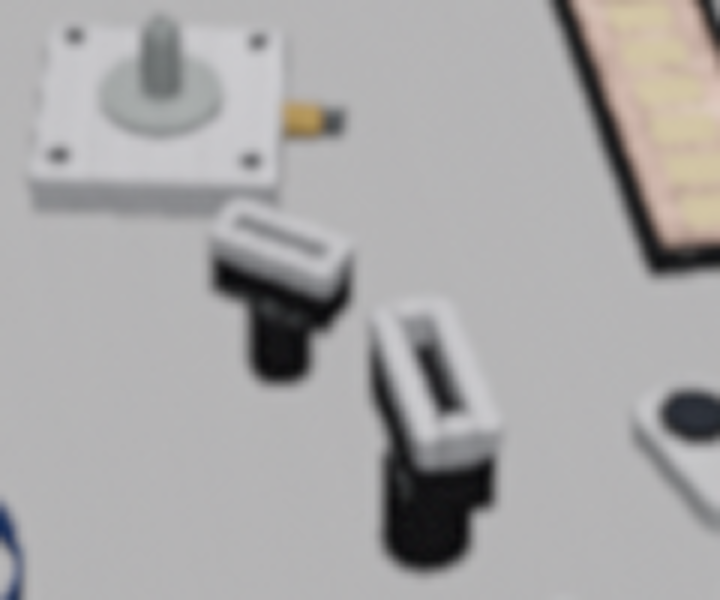

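View pics/sins.png

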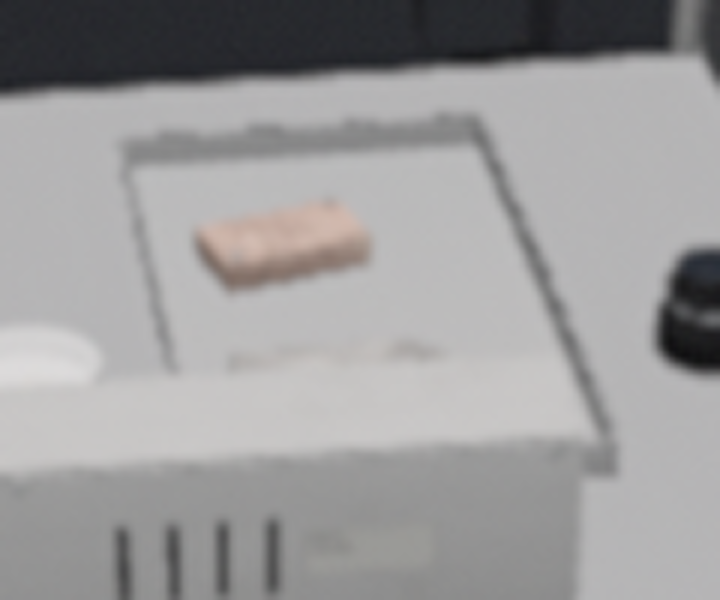

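The top crop shows the big nozzle's aluminium face with crop corners near (548,212), (668,205), (675,258) and (552,270), and the spigot tip near (171,362). The insert's top face is a rectangle with corners near (183,235), (258,214), (290,357) and (222,378). I'll fit these in both views.

```bash
cat >> h.py <<'E'
def rect(x,y,z,yaw,lx,ly):
    c,s=np.cos(yaw),np.sin(yaw); return [np.array([x+c*a-s*b,y+s*a+c*b,z]) for a,b in((lx/2,ly/2),(-lx/2,ly/2),(-lx/2,-ly/2),(lx/2,-ly/2))]
def over(c,im,rects,u,v,r,rh,s,name):
    k=cv2.resize(im[v-rh:v+rh,u-r:u+r,::-1],None,fx=s,fy=s,interpolation=cv2.INTER_CUBIC)
    for R in rects:
        P=np.array([proj(c,p) for p in R]); P=((P-[u-r,v-rh]+.5)*s-.5).round().astype(int); cv2.polylines(k,[P],True,(0,0,255),1)
    cv2.imwrite("pics/"+name,k)
def circ(x,y,z,d): return [np.array([x+d/2*np.cos(a),y+d/2*np.sin(a),z]) for a in np.linspace(0,6.28,40)]
E
python3 - <<'E'
from h import *
def T(px,u0,v0,z,s=5,c="top"): return back(c,((px[0]+.5)/s-.5+u0,(px[1]+.5)/s-.5+v0),z)
n=[T(p,330,195,70) for p in((548,212),(668,205),(675,258),(552,270))]
print("noz",np.mean(n,0),np.degrees(np.arctan2(*(n[0]-n[1])[1::-1])),np.degrees(np.arctan2(*(n[3]-n[2])[1::-1])),np.linalg.norm(n[0]-n[1]),np.linalg.norm(n[0]-n[3]))
print("tip top",T((171,362),330,195,51),"flange",T((168,362),330,195,22))
i=[T(p,125,185,18) for p in((183,235),(258,214),(290,357),(222,378))]
print("ins",np.mean(i,0),np.degrees(np.arctan2(*(i[0]-i[3])[1::-1])),np.degrees(np.arctan2(*(i[1]-i[2])[1::-1])),np.linalg.norm(i[0]-i[1]),np.linalg.norm(i[0]-i[3]))
# side: crop origin (260,270) s=6
n=[T(p,260,270,70,6,"side") for p in((372,318),(440,298),(500,430),(425,462))]
print("noz side",np.mean(n,0),np.degrees(np.arctan2(*(n[0]-n[3])[1::-1])),np.linalg.norm(n[0]-n[3]),np.linalg.norm(n[0]-n[1]))
print("tip side",T((161,18),260,270,51,6,"side"),"flange",T((161,97),260,270,22,6,"side"))
i=[T(p,240,140,18,6,"side") for p in((197,240),(345,201),(368,238),(233,278))]
print("ins side",np.mean(i,0),np.linalg.norm(i[0]-i[1]),np.degrees(np.arctan2(*(i[1]-i[0])[1::-1])))
E
```

```text
noz [ 557.13313766 -258.2226065    70.        ] 91.96727818572938 94.24967617541728 51.99751828737939 25.358404183772574
tip top [507.36622861 -67.02986453  51.        ] flange [508.24071915 -67.4635625   22.        ]
ins [572.240338   372.73191596  18.        ] 15.448460889458495 12.678181913706142 36.31536848537058 69.52370333749137
noz side [ 554.20434295 -263.75514556   70.        ] 93.18127726906447 57.83643064280929 21.362424057918567
tip side [505.99527127 -68.30551184  51.        ] flange [505.1635803  -73.03929781  22.        ]
ins side [570.68624538 364.19739283  18.        ] 73.9921104068864 20.86374358917675
```

```bash
python3 - <<'E'
from h import *
d=np.radians
R=[rect(556.5,-258.5,70,d(3),24,54),circ(556.5,-258.5,0,28),circ(507.5,-67,22,42),circ(507.5,-67,51,7),rect(572,374,18,d(-76),38,68),rect(572,374,2,d(-76),38,68)]
t=env.read_camera("top"); s=env.read_camera("side")
over("top",t,R,410,255,80,60,5,"o1.png");over("top",t,R,200,240,75,55,5,"o2.png")
over("side",s,R,320,320,60,50,6,"o3.png");over("side",s,R,300,190,60,50,6,"o4.png")
a=[cv2.imread(f"pics/o{i}.png") for i in(1,2,3,4)]
cv2.imwrite("pics/o.png",np.vstack([np.hstack([cv2.resize(x,(400,300)) for x in a[:2]]),np.hstack([cv2.resize(x,(400,300)) for x in a[2:]])]))
E
```

```text
(no output)
```

View pics/o.png

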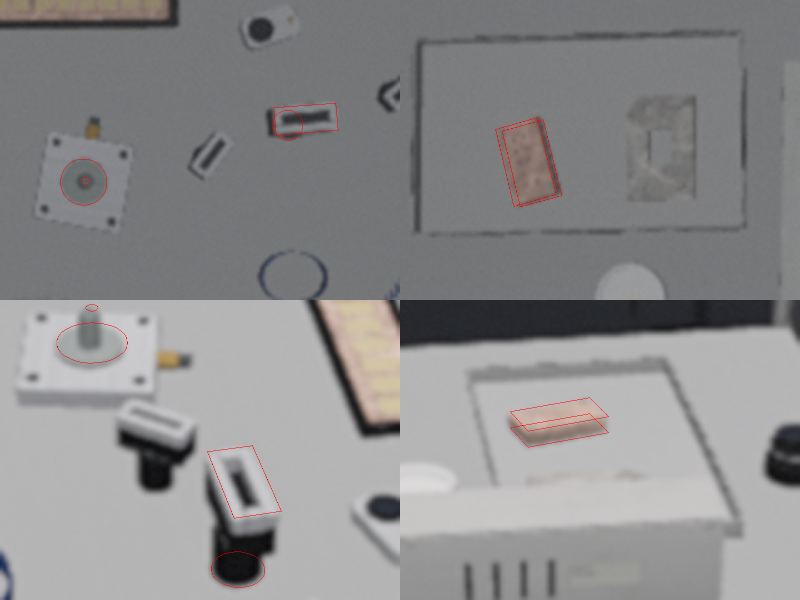

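View pics/o3.png

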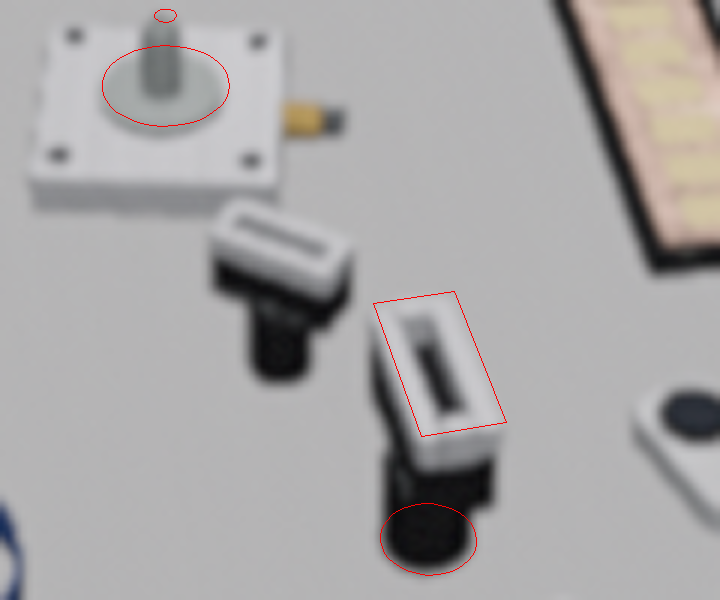

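View pics/o1.png

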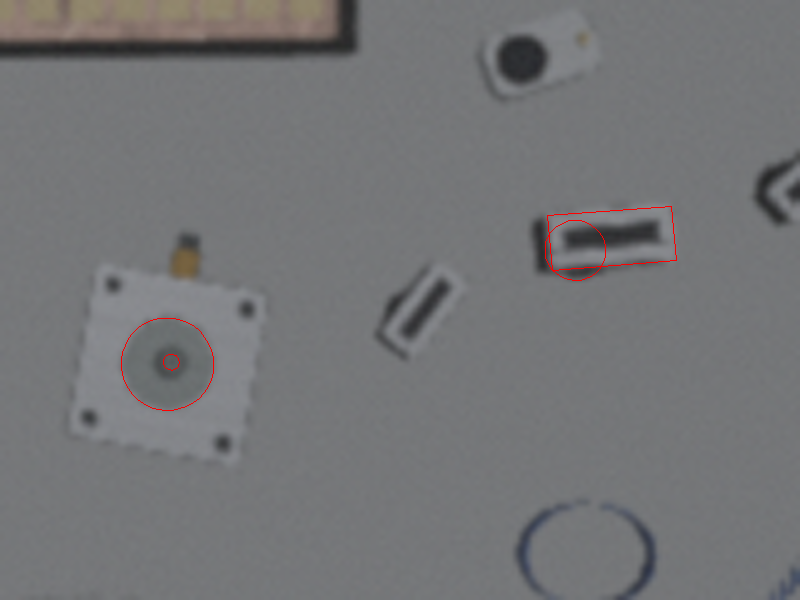

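```bash
python3 -m pendant '[0,0,0,0.055,-1, 0,0,0,0.055,-1, 0,0,0,0.055,-1, 0,0,0,0.055,-1, 0,0,0,0.055,-1, 0,0,0,0.055,-1, 0,0,0,0.0525,-1, 0,0,0,0,-1]'
cat >> h.py <<'E'
def go(x,y,z=None,yaw=None,rows=None):
    s=env.state(); p=s["eef_pos"]; w=s["tcp_rot"][2]
    d=np.array([x,y])-p[:2]; tx=d@[np.cos(w),np.sin(w)]; ty=d@[np.sin(w),-np.cos(w)]
    print("t",s["t"],"pos",p.round(1),"rpy",np.degrees(s["tcp_rot"]).round(2),"open",round(s["opening"],3),"F",s["ft_force"].round(1))
    print("x %.4f y %.4f z %s turn %s"%(tx/400,ty/400, None if z is None else round((p[2]-z)/400,4), None if yaw is None else round((((np.degrees(w)-yaw)+180)%360-180)/180,4)))
E
python3 -c "
from h import *
go(556.5,-259,130,93)"
```

```text
t: 2.3
eef_pos: [194.7, 593.9, 214.7]
tcp_rot: [3.142, -0.0, 1.624]
ft_force: [0.9, 0.3, -0.3]
opening: 0.997
t 2.3 pos [194.7 593.9 214.7] rpy [180.    -0.    93.06] open 0.997 F [ 0.9  0.3 -0.3]
x -2.1776 y 0.7894 z 0.2116 turn 0.0003
```

```bash
python3 -m pendant '[-0.06,0.1,0,0,-1, -0.06,0.1,0,0,-1, -0.06,0.1,0,0,-1, -0.06,0.1,0,0,-1, -0.06,0.1,0,0,-1, -0.06,0.1,0,0,-1, -0.08,0.1,0,0,-1, -0.13,0.03,0,0,-1, -0.13,0.03,0,0,-1, -0.13,0.03,0,0,-1]'
python3 -m pendant '[-0.13,0,0,0,-1, -0.13,0,0,0,-1, -0.13,0,0,0,-1, -0.13,0,0,0,-1, -0.13,0,0,0,-1, -0.13,0,0,0,-1, -0.13,0,0,0,-1, -0.1,0,0,0,-1, -0.05,0,0,0,-1, 0,0,0,0,-1]'
python3 -c "
from h import *
go(556.5,-259,100,93)"
```

```text
t: 3.55
eef_pos: [528.0, 277.2, 214.6]
tcp_rot: [3.141, -0.0, 1.628]
ft_force: [1.6, 0.1, 0.0]
opening: 1.002
t: 4.8
eef_pos: [549.8, -145.0, 214.5]
tcp_rot: [-3.141, -0.0, 1.624]
ft_force: [0.1, 0.5, 0.2]
opening: 0.996
t 4.8 pos [ 549.8 -145.   214.5] rpy [-1.7999e+02 -2.0000e-02  9.3020e+01] open 0.996 F [0.1 0.5 0.2]
x -0.2854 y 0.0018 z 0.2861 turn 0.0001
```

```bash
python3 -m pendant '[-0.1,0.0018,0.05,0,-1, -0.1,0,0.08,0,-1, -0.0854,0,0.08,0,-1, 0,0,0.075,0,-1, 0,0,0,0,-1]'
python3 - <<'E'
from h import *
go(556.5,-259,34,93)
t=env.read_camera("top"); s=env.read_camera("side")
crop("top",t,440,245,60,6,"t2.png",50); crop("side",s,330,330,60,6,"s2.png",50)
E
```

```text
t: 5.42
eef_pos: [555.8, -256.7, 98.9]
tcp_rot: [-3.138, -0.003, 1.625]
ft_force: [-0.4, 0.6, 1.0]
opening: 0.999
t 5.425 pos [ 555.8 -256.7   98.9] rpy [-1.7981e+02 -1.5000e-01  9.3100e+01] open 0.999 F [-0.4  0.6  1. ]
x -0.0057 y 0.0013 z 0.1621 turn 0.0006
```

View pics/s2.png

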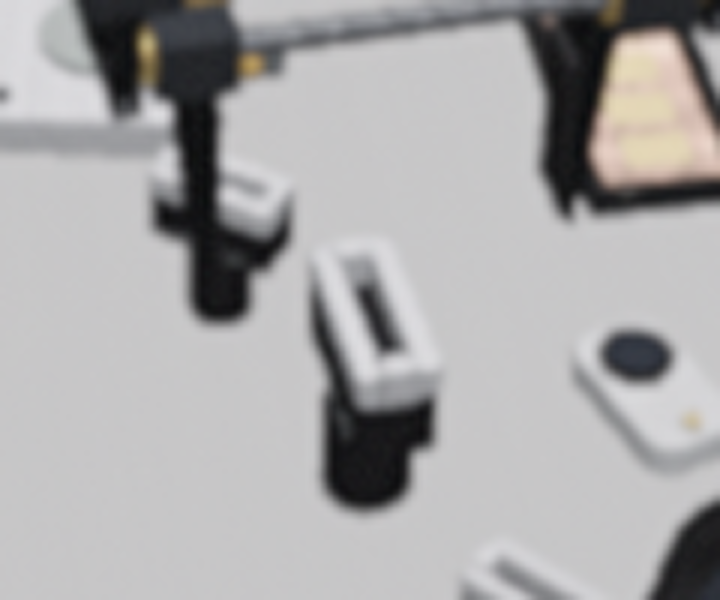

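View pics/t2.png

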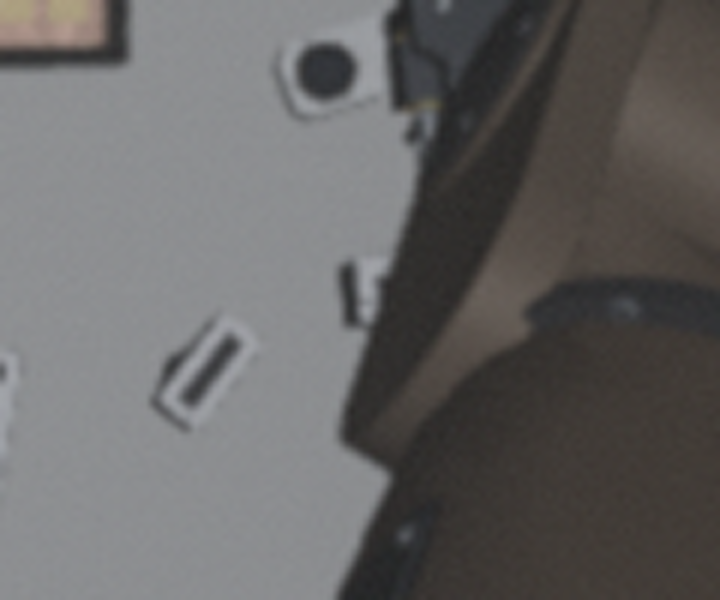

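```bash
python3 -m pendant '[0,0,0,0,-1, 0,0,0.06,0,-1, 0,0,0.06,0,-1, 0,0,0.0425,0,-1, 0,0,0,0,-1, 0,0,0,0,-1]'
python3 - <<'E'
from h import *
go(556.5,-259,34,93)
s=env.read_camera("side"); crop("side",s,330,330,60,6,"s3.png",50)
E
```

```text
t: 6.28
eef_pos: [557.0, -258.6, 36.5]
tcp_rot: [3.141, 0.001, 1.623]
ft_force: [-0.1, 0.6, 0.3]
opening: 1.0
t 6.275 pos [ 557.  -258.6   36.5] rpy [1.7994e+02 3.0000e-02 9.3010e+01] open 1.0 F [-0.1  0.6  0.3]
x -0.0009 y -0.0012 z 0.0063 turn 0.0
```

View pics/s3.png

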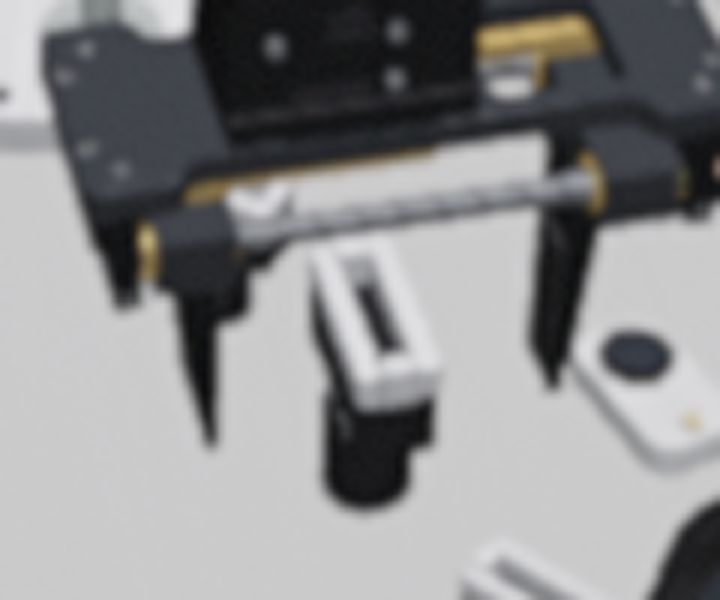

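```bash
python3 - <<'E'
from h import *
f=lambda x,y:back("side",((x+.5)/6-.5+270,(y+.5)/6-.5+280),36.5)
print(f(211,445),f(553,388),(f(211,445)+f(553,388))/2)
b=lambda x,y,z:back("side",((x+.5)/6-.5+270,(y+.5)/6-.5+280),z)
n=[b(*p,70) for p in((312,254),(388,236),(441,368),(362,400))]; print(np.mean(n,0))
print(b(367,470,0))
for k in range(2):
  s=env.read_camera("side")
  for th in ("mouth","nozzle"):
    print(th,[(round(d["confidence"],2),np.round(d["xyz"],1)) for d in env.landmark_of(th,"side")][:3])
E
```

```text
[ 507.26744388 -272.94114959   36.5       ] [ 607.11582359 -266.75685292   36.5       ] [ 557.19163374 -269.84900126   36.5       ]
[ 554.84039165 -262.84439807   70.        ]
[ 556.86141848 -255.17294894    0.        ]
mouth [(0.78, array([ 580.4, -352.4,   55.2])), (0.7, array([ 555.3, -258.1,   71.6])), (0.41, array([ 528.4, -179.8,   56.6]))]
nozzle [(0.89, array([ 5.767e+02, -3.502e+02,  4.000e-01])), (0.59, array([ 5.597e+02, -2.594e+02, -4.000e-01])), (0.53, array([ 524.7, -182.3,    2.3]))]
mouth [(0.7, array([ 528.3, -179.5,   56.6])), (0.56, array([ 579. , -350.2,   53.9])), (0.55, array([ 552.8, -258.6,   69.7]))]
nozzle [(0.67, array([ 581.8, -349.4,    0.7])), (0.65, array([ 558.6, -259.8,   -3.4])), (0.43, array([ 526.1, -181.2,    2.1]))]
```

Correcting for the 10 mm half-width of the pads, the finger tips centre on about (557,-260), which matches the nozzle axis. Closing the jaws.

```bash
python3 -m pendant '[0,0,0,0,1, 0,0,0,0,1, 0,0,0,0,1, 0,0,0,0,1, 0,0,0,0,1, 0,0,0,0,1, 0,0,0,0,1, 0,0,0,0,1]'
python3 -m pendant '[0,0,-0.02,0,1, 0,0,-0.04,0,1, 0,0,-0.06,0,1, 0,0,-0.06,0,1, 0,0,-0.03,0,1, 0,0,0,0,1, 0,0,0,0,1]'
python3 - <<'E'
from h import *
go(507.3,-67.5,None,93)
s=env.read_camera("side"); crop("side",s,330,310,60,6,"s4.png",50)
E
```

```text
t: 7.62
eef_pos: [556.7, -258.6, 35.8]
tcp_rot: [3.141, 0.0, 1.623]
ft_force: [-0.1, 0.5, -0.3]
opening: 0.248
t: 8.5
eef_pos: [556.2, -258.3, 118.9]
tcp_rot: [-3.141, -0.001, 1.623]
ft_force: [0.5, -0.1, -1.1]
opening: 0.257
t 8.5 pos [ 556.2 -258.3  118.9] rpy [-1.7995e+02 -4.0000e-02  9.2990e+01] open 0.257 F [ 0.5 -0.1 -1.1]
x 0.4827 y -0.0971 z None turn -0.0
```

View pics/s4.png

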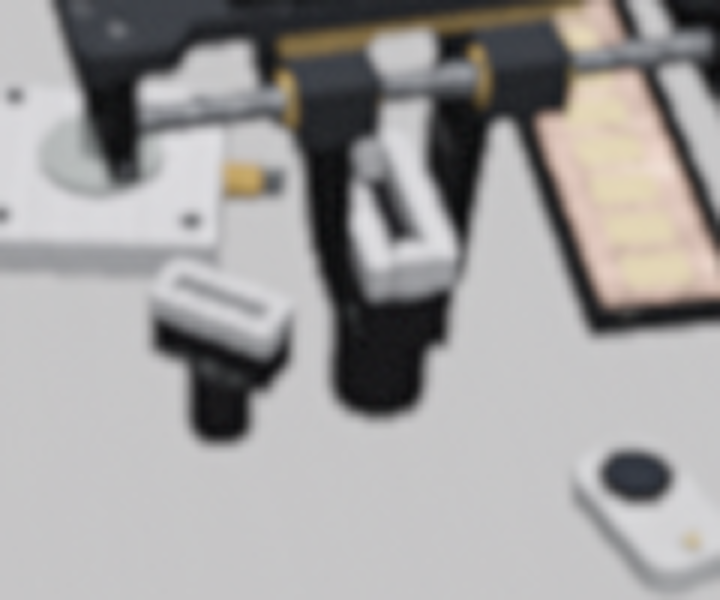

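```bash
python3 -m pendant '[0.04,-0.0071,0,0,1, 0.08,-0.015,0,0,1, 0.1,-0.02,0,0,1, 0.1,-0.02,0,0,1, 0.08,-0.02,0,0,1, 0.05,-0.01,0,0,1, 0.0327,-0.005,0,0,1, 0,0,0,0,1, 0,0,0,0,1]'
python3 - <<'E'
from h import *
go(507.3,-67.5,None,93)
s=env.read_camera("side"); 
t=env.read_camera("top")
p=env.state()["eef_pos"]; zb=p[2]-35.8
R=[circ(p[0],p[1],zb,28),rect(p[0],p[1],zb+70,np.radians(3),24,54),circ(507.5,-67,51,7),circ(507.5,-67,22,42)]
over("side",s,R,295,280,60,50,6,"s5.png"); over("top",t,R,370,260,60,50,6,"t5.png")
for c in("side","top"):
  for th in ("mouth","nozzle","seat"):
    print(c,th,[(round(d["confidence"],2),np.round(d["xyz"],1)) for d in env.landmark_of(th,c)][:3])
E
```

```text
t: 9.68
eef_pos: [508.0, -68.3, 119.6]
tcp_rot: [3.141, 0.0, 1.623]
ft_force: [-0.1, 0.2, -1.9]
opening: 0.248
t 9.675 pos [508.  -68.3 119.6] rpy [179.98   0.    92.97] open 0.248 F [-0.1  0.2 -1.9]
x 0.0020 y -0.0015 z None turn -0.0001
side mouth [(0.92, array([ 528.8, -179.5,   51.2])), (0.86, array([ 582.5, -353.9,   54.2])), (0.56, array([509.7, -69.6, 155.3]))]
side nozzle [(0.93, array([ 527.8, -178.9,    1.3])), (0.68, array([ 5.793e+02, -3.521e+02,  4.000e-01])), (0.59, array([509.2, -68.1,  82.6]))]
side seat [(0.9, array([500.4, -66.6,  22.3]))]
top mouth [(0.78, array([ 583. , -353.1,   54.2]))]
top nozzle [(0.49, array([ 580.3, -354.1,   -5.5]))]
top seat [(0.44, array([529.8, 114.3,   3. ])), (0.34, array([572.5, 375.8,   3. ]))]
```

View pics/s5.png

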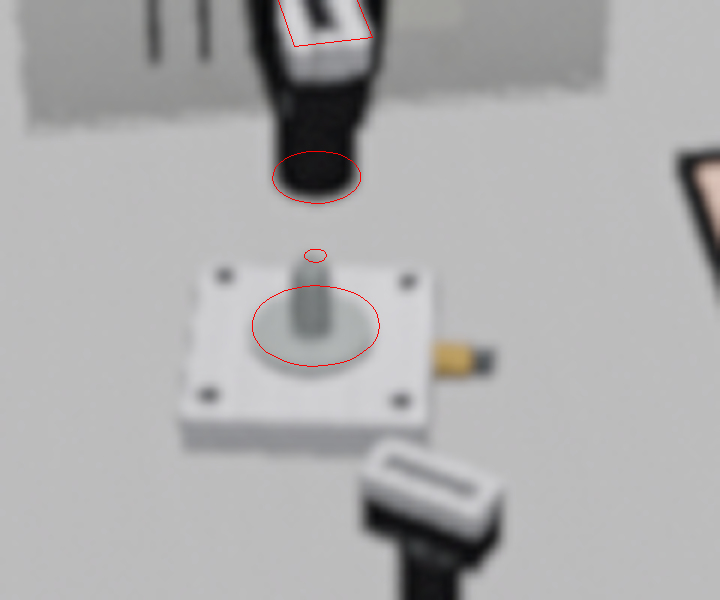

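View pics/t5.png

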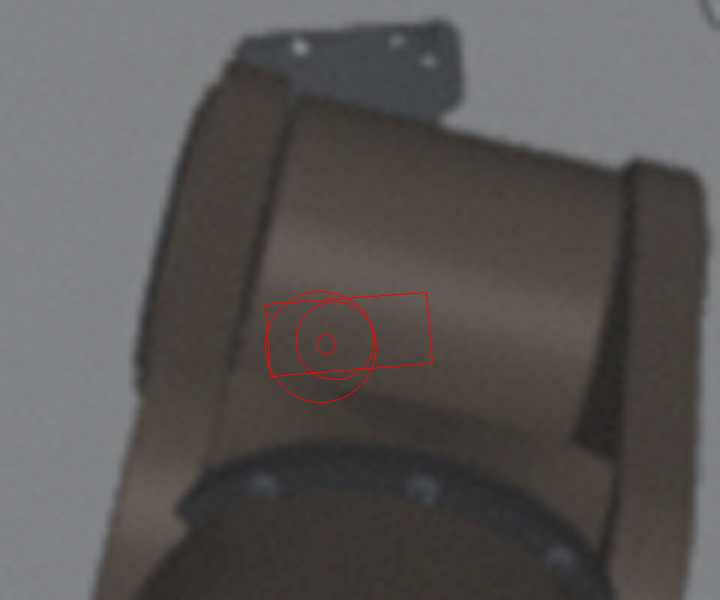

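The side view shows the drawn flange about 8 crop px above the real one, so my y for the stand may be off. I'll fit the whole stand in both of the initial images.

```bash
python3 - <<'E'
from h import *
s=cv2.imread("pics/side0.png")[:,:,::-1]; t=cv2.imread("pics/top0.png")[:,:,::-1]
# hough circle/threshold: plate white region in top
def plate(im,u,v,r,z,c,thr):
    g=cv2.cvtColor(np.ascontiguousarray(im),cv2.COLOR_RGB2GRAY); print(c,g[v-r:v+r:6,u-r:u+r:6][:3])
R=[]
for y in(-67,-70):
    R.append([rect(507.3,y,18,np.radians(-10+90*0),80,80),rect(507.3,y,0,np.radians(-10),80,80),circ(507.3,y,22,42),circ(507.3,y,51,7),rect(556.5,-258.5,70,np.radians(3),24,54),rect(556.5,-258.5,36,np.radians(3),24,54),circ(556.5,-258.5,0,28)])
over("side",s,R[0],290,290,50,40,8,"s6a.png");over("side",s,R[1],290,290,50,40,8,"s6b.png");over("top",t,R[0],365,265,40,30,10,"t6.png")
E
```

```text
(no output)
```

View pics/s6a.png

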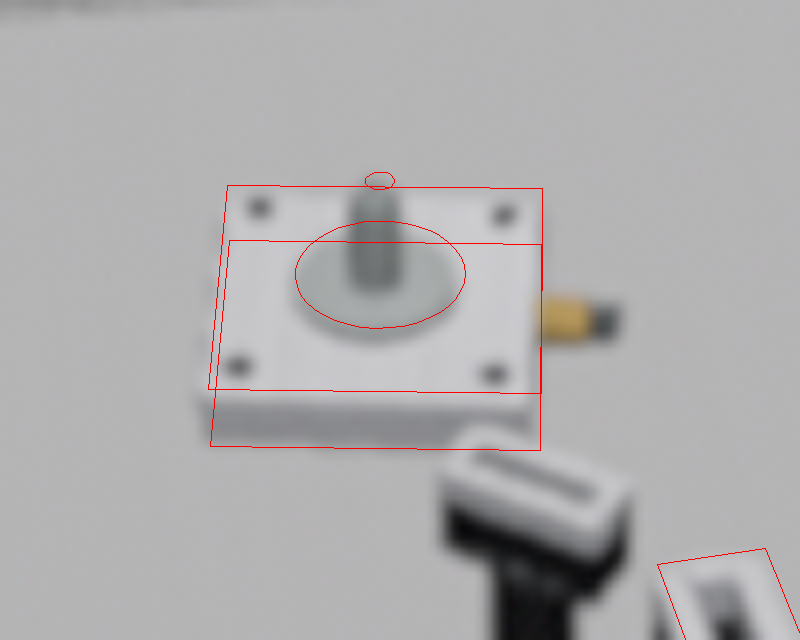

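View pics/t6.png

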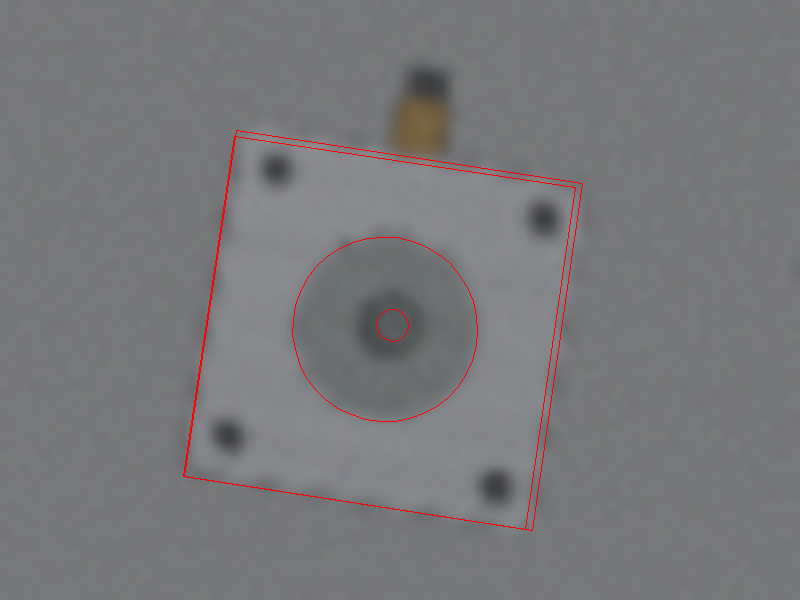

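```bash
python3 -m pendant '[-0.0015,-0.003,0,0,1, 0,0,0.04,0,1, 0,0,0.04,0,1, 0,0,0.01,0,1, 0,0,0.007,0,1, 0,0,0,0,1]'
python3 - <<'E'
from h import *
go(506.8,-68.8,None,93)
s=env.read_camera("side"); crop("side",s,295,280,60,6,"s7.png",50)
E
```

```text
t: 10.82
eef_pos: [506.6, -68.4, 81.1]
tcp_rot: [3.141, 0.0, 1.623]
ft_force: [0.3, 0.5, -0.7]
opening: 0.251
t 10.825 pos [506.6 -68.4  81.1] rpy [179.98   0.    93.  ] open 0.251 F [ 0.3  0.5 -0.7]
x -0.0010 y 0.0005 z None turn 0.0
```

View pics/s7.png

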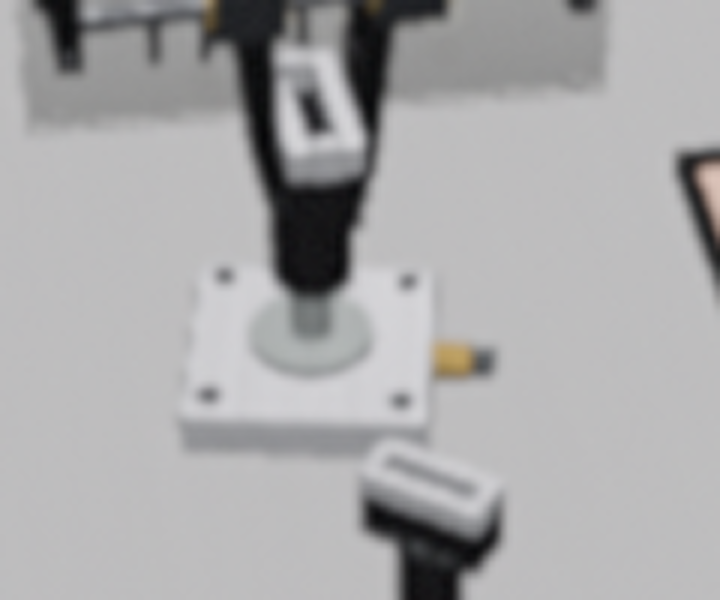

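```bash
python3 -m pendant '[0,0,0.006,0,1, 0,0,0.006,0,1, 0,0,0,0,1]'; python3 -c "
from h import *
go(506.8,-68.8,58)"
python3 -m pendant '[0,0,0.006,0,1, 0,0,0.006,0,1, 0,0,0,0,1]'; python3 -c "
from h import *
go(506.8,-68.8,58)"
```

```text
t: 11.25
eef_pos: [506.4, -68.3, 75.9]
tcp_rot: [-3.141, -0.0, 1.623]
ft_force: [0.0, 0.6, -0.7]
opening: 0.254
t 11.25 pos [506.4 -68.3  75.9] rpy [-1.7999e+02 -1.0000e-02  9.3000e+01] open 0.254 F [ 0.   0.6 -0.7]
x -0.0013 y 0.0010 z 0.0447 turn None
t: 11.62
eef_pos: [506.4, -68.3, 71.0]
tcp_rot: [-3.141, -0.0, 1.623]
ft_force: [-0.7, 0.0, -1.4]
opening: 0.249
t 11.625 pos [506.4 -68.3  71. ] rpy [-1.7998e+02 -1.0000e-02  9.3000e+01] open 0.249 F [-0.7  0.  -1.4]
x -0.0012 y 0.0010 z 0.0325 turn None
```

```bash
python3 -m pendant '[0,0,0.01,0,1, 0,0,0.01,0,1, 0,0,0.006,0,1, 0,0,0,0,1]'; 
python3 -m pendant '[0,0,0.005,0,1, 0,0,0.004,0,1, 0,0,0,0,1, 0,0,0,0,1]'
```

```text
t: 12.12
eef_pos: [506.4, -68.3, 60.6]
tcp_rot: [-3.141, -0.0, 1.623]
ft_force: [-0.4, -0.6, -1.4]
opening: 0.253
t: 12.62
eef_pos: [506.5, -68.4, 57.7]
tcp_rot: [3.141, 0.0, 1.623]
ft_force: [-2.7, -0.2, 7.7]
opening: 0.25
```

```bash
python3 -m pendant '[0,0,0.004,0,1, 0,0,0,0,1, 0,0,0,0,1]'; 
python3 -c "
from h import *
go(506.8,-68.8,58)
s=env.read_camera('side'); crop('side',s,295,280,60,6,'s8.png',50)"
```

```text
t: 13.0
eef_pos: [506.5, -68.3, 57.6]
tcp_rot: [3.14, 0.0, 1.623]
ft_force: [-7.7, 0.9, 30.4]
opening: 0.25
t 13.0 pos [506.5 -68.3  57.6] rpy [1.7992e+02 2.0000e-02 9.3010e+01] open 0.25 F [-7.7  0.9 30.4]
x -0.0012 y 0.0006 z -0.0009 turn None
```

View pics/s8.png

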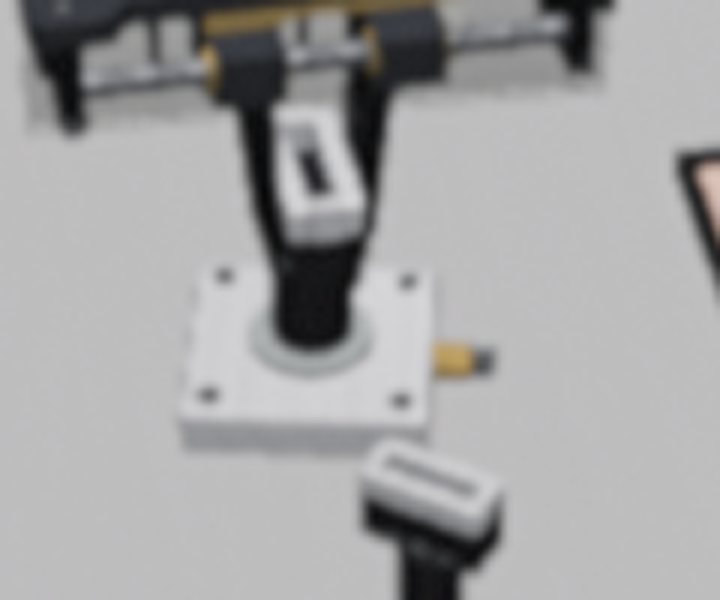

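Fully seated: TCP height is 57.6 against 57.8 expected, with a hard stop at 30 N. I'll relax the push, then release.

```bash
python3 -m pendant '[0,0,-0.005,0,1, 0,0,0,0,1, 0,0,0,0,-1, 0,0,0,0,-1, 0,0,0,0,-1, 0,0,0,0,-1, 0,0,0,0,-1, 0,0,0,0,-1, 0,0,0,0,-1]'
python3 -m pendant '[0,0,-0.02,0,-1, 0,0,-0.04,0,-1, 0,0,-0.1,0,-1, 0,0,-0.12,0,-1, 0,0,-0.1,0,-1, 0,0,0,0,-1, 0,0,0,0,-1]'
python3 - <<'E'
from h import *
go(572,374,None,194)
s=env.read_camera("side"); crop("side",s,295,280,60,6,"s9.png",50)
E
```

```text
t: 14.18
eef_pos: [506.4, -68.3, 57.6]
tcp_rot: [-3.142, -0.0, 1.623]
ft_force: [-0.2, -0.6, 0.2]
opening: 0.931
t: 15.05
eef_pos: [506.0, -68.3, 209.4]
tcp_rot: [-3.141, -0.0, 1.623]
ft_force: [0.6, 0.3, -0.5]
opening: 0.997
t 15.05 pos [506.  -68.3 209.4] rpy [-1.7999e+02 -1.0000e-02  9.3000e+01] open 0.997 F [ 0.6  0.3 -0.5]
x 1.0955 y 0.2225 z None turn -0.5611
```

View pics/s9.png

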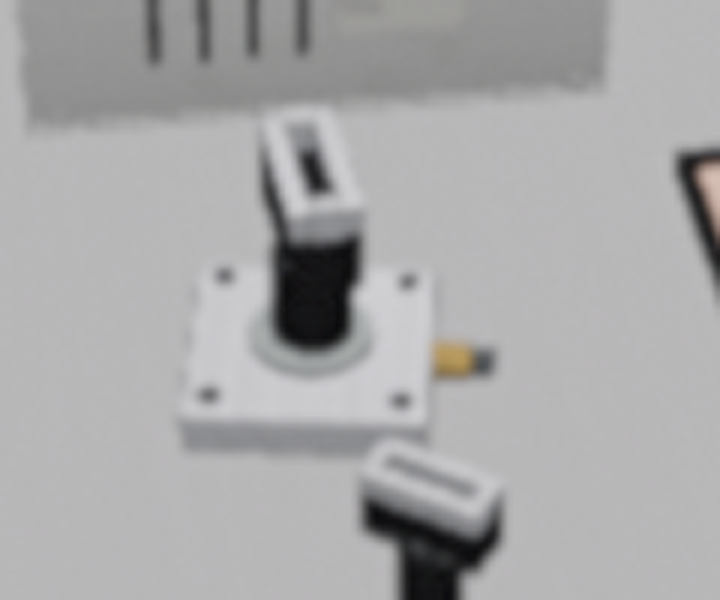

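The nozzle is seated, upright and released. Moving on to the insert.

```bash
python3 -m pendant '[0.08,0.02,0,0,-1, 0.12,0.025,0,0,-1, 0.12,0.025,0,0,-1, 0.12,0.025,0,0,-1, 0.13,0.025,0,0,-1, 0.13,0.025,0,0,-1, 0.13,0.025,0,0,-1, 0.12,0.025,0,0,-1, 0.09,0.02,0,0,-1, 0.055,0.0075,0,0,-1]'
python3 -m pendant '[0,0,0,-0.056,-1, 0,0,0,-0.056,-1, 0,0,0,-0.056,-1, 0,0,0,-0.056,-1, 0,0,0,-0.056,-1, 0,0,0,-0.056,-1, 0,0,0,-0.056,-1, 0,0,0,-0.056,-1, 0,0,0,-0.056,-1, 0,0,0,-0.057,-1]'
python3 - <<'E'
from h import *
go(572,374,100,194)
t=env.read_camera("top"); 
R=[rect(506.4,-68.3,92,np.radians(3),24,54),circ(506.4,-68.3,22,42)]
over("top",t,R,365,265,40,30,10,"t9.png")
for th in ("mouth","nozzle"):
  for c in("top",): print(th,[(round(d["confidence"],2),np.round(d["xyz"],1)) for d in env.landmark_of(th,c)][:4])
s=env.read_camera("side")
print([(round(d["confidence"],2),np.round(d["xyz"],1)) for d in env.landmark_of("mouth","side")][:4])
E
```

```text
t: 16.35
eef_pos: [572.0, 375.1, 207.8]
tcp_rot: [-3.139, 0.001, 1.624]
ft_force: [-0.0, -0.0, 0.0]
opening: 0.998
t: 17.6
eef_pos: [572.3, 373.0, 208.8]
tcp_rot: [-3.141, -0.001, -2.892]
ft_force: [-0.2, -0.4, 0.1]
opening: 0.999
t 17.6 pos [572.3 373.  208.8] rpy [-1.7998e+02 -8.0000e-02 -1.6572e+02] open 0.999 F [-0.2 -0.4  0.1]
x 0.0001 y 0.0027 z 0.272 turn 0.0015
mouth [(0.69, array([ 579.7, -350. ,   54.5])), (0.59, array([506.9, -67.8,  91.1])), (0.58, array([ 529.1, -179.9,   53.9])), (0.34, array([681.2, -68. ,  -0.9]))]
nozzle [(0.73, array([507.8, -65.6,  21.1])), (0.68, array([ 526.3, -181.8,    0.7])), (0.53, array([ 582.2, -349.7,   -2.9])), (0.24, array([583.4, 260.9,   1.2]))]
[(0.91, array([ 580.8, -352.6,   56.8])), (0.9, array([504.3, -69. ,  92.7])), (0.58, array([ 529.6, -179.4,   53.6]))]
```

View pics/t9.png

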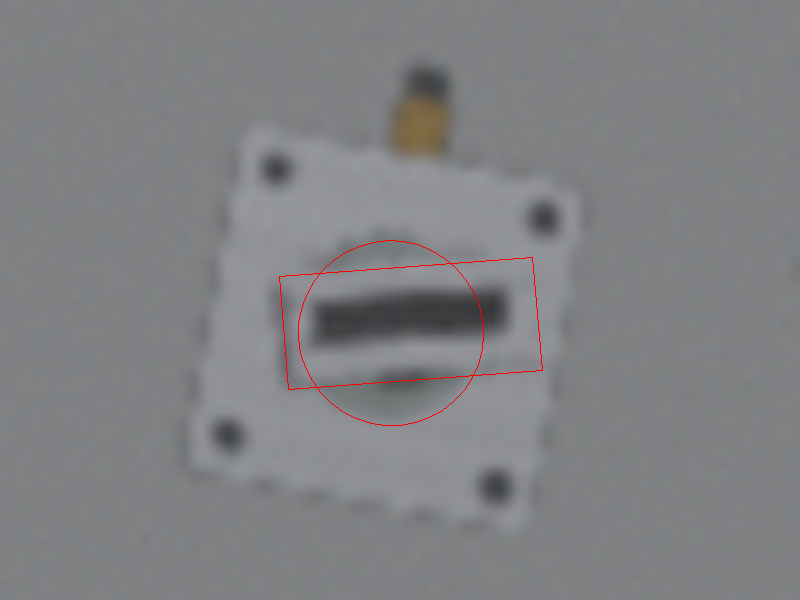

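```bash
python3 - <<'E'
from h import *
s=cv2.imread("pics/side0.png")[:,:,::-1]; t=cv2.imread("pics/top0.png")[:,:,::-1]
R=[rect(572,372.5,18,np.radians(-76),38,68)]
over("top",t,R,173,243,25,22,16,"a.png");over("side",s,R+[rect(572,372.5,2,np.radians(-76),38,68)],287,181,25,22,16,"b.png")
a=cv2.imread("pics/a.png");b=cv2.imread("pics/b.png");cv2.imwrite("pics/ab.png",cv2.resize(np.vstack([a,b]),None,fx=.42,fy=.42)); cv2.imwrite("pics/ab.png",cv2.resize(np.hstack([a,b]),None,fx=.5,fy=.5))
# colour segmentation of copper top face
for c,im in(("top",t),("side",s)):
    i=im.astype(int); m=((i[:,:,0]-i[:,:,2])>18).astype(np.uint8); m[:, 330:]=0; m[:150 if c=="side" else 210]=0; m[280:]=0
    n,l,st,ce=cv2.connectedComponentsWithStats(m); k=1+np.argmax(st[1:,4]); ys,xs=np.nonzero(l==k)
    r=cv2.minAreaRect(np.c_[xs,ys].astype(np.float32)); print(c,st[k],ce[k],r, back(c,r[0],18))
E
```

```text
top [163 229  20  31 420] [172.01666667 243.65952381] ((171.97096252441406, 243.6410675048828), (28.278474807739258, 15.588590621948242), 75.0685806274414) [572.54017293 373.36303307  18.        ]
side [273 174  28  14 274] [286.77372263 180.20072993] ((286.75, 180.25), (10.982502937316895, 26.867910385131836), 78.69007110595703) [568.57260092 359.83146853  18.        ]
```

View pics/ab.png

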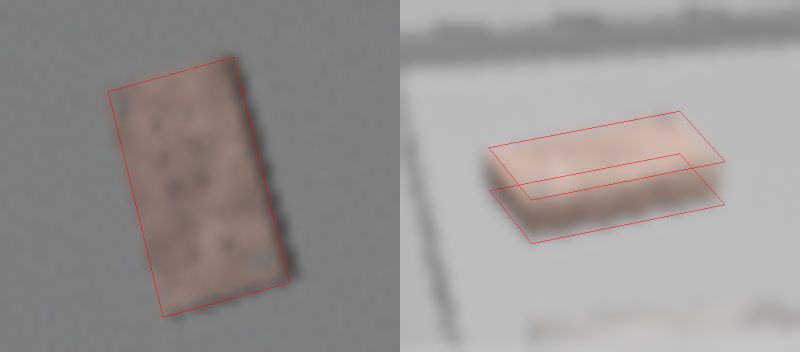

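```bash
python3 -m pendant '[0,0,0,0,-1, 0,0,0.1,0,-1, 0,0,0.1,0,-1, 0,0,0.1,0,-1, 0,0,0.1,0,-1, 0,0,0.05,0,-1, 0,0,0,0,-1, 0,0,0,0,-1]'
python3 - <<'E'
from h import *
go(571.8,372.8,4.5,194)
s=env.read_camera("side"); crop("side",s,290,170,60,6,"s10.png",50)
E
```

```text
t: 18.85
eef_pos: [573.1, 374.1, 31.2]
tcp_rot: [3.141, 0.002, -2.898]
ft_force: [-0.4, -0.3, 0.0]
opening: 0.999
t 18.85 pos [573.1 374.1  31.2] rpy [ 1.7997e+02  1.2000e-01 -1.6604e+02] open 0.999 F [-0.4 -0.3  0. ]
x 0.0040 y -0.0024 z 0.0667 turn -0.0002
```

View pics/s10.png

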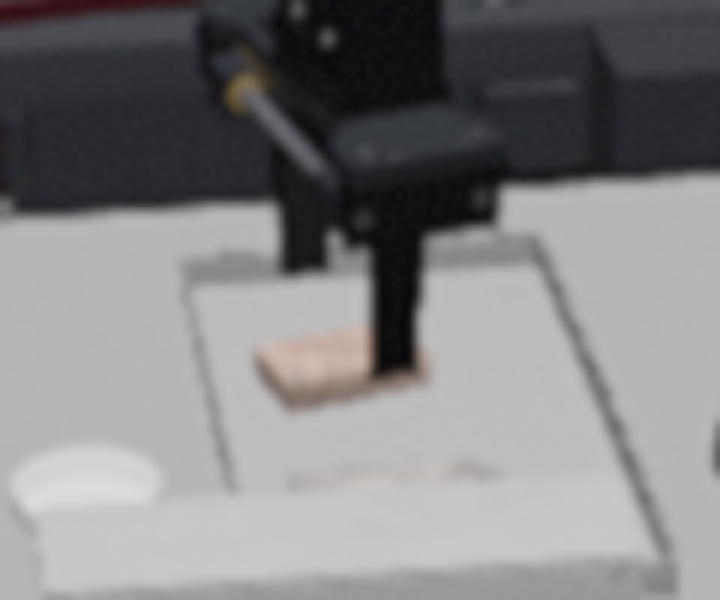

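```bash
python3 -m pendant '[0.004,-0.002,0.03,0,-1, 0,0,0.025,0,-1, 0,0,0.01,0,-1, 0,0,0,0,-1, 0,0,0,0,-1]'
python3 - <<'E'
from h import *
go(571.8,372.8,4.5,194)
s=env.read_camera("side"); crop("side",s,290,180,60,6,"s11.png",50)
E
```

```text
t: 19.52
eef_pos: [571.2, 372.6, 3.8]
tcp_rot: [3.141, 0.0, -2.898]
ft_force: [0.7, 0.3, -0.5]
opening: 1.0
t 19.525 pos [571.2 372.6   3.8] rpy [ 1.7999e+02  2.0000e-02 -1.6602e+02] open 1.0 F [ 0.7  0.3 -0.5]
x -0.0016 y 0.0000 z -0.0017 turn -0.0001
```

View pics/s11.png

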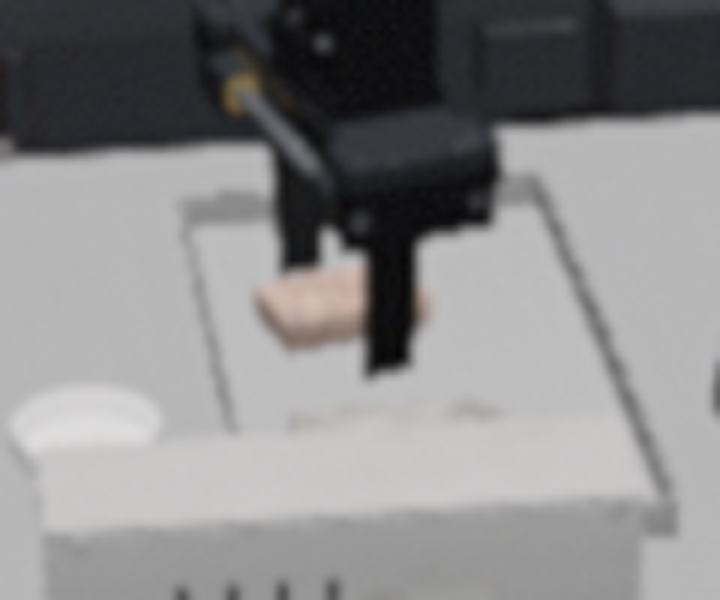

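```bash
python3 -m pendant '[0,0,-0.001,0,1, 0,0,0,0,1, 0,0,0,0,1, 0,0,0,0,1, 0,0,0,0,1, 0,0,0,0,1, 0,0,0,0,1, 0,0,0,0,1]'
python3 -m pendant '[0,0,-0.015,0,1, 0,0,-0.03,0,1, 0,0,-0.06,0,1, 0,0,-0.1,0,1, 0,0,-0.12,0,1, 0,0,-0.1,0,1, 0,0,-0.02,0,1, 0,0,0,0,1, 0,0,0,0,1]'
python3 - <<'E'
from h import *
go(506.5,-68.3,None,93)
s=env.read_camera("side"); cv2.imwrite("pics/s12.png",cv2.resize(s[:260,150:450,::-1],None,fx=2.6,fy=2.3)[:600])
crop("side",s,290,90,60,6,"s12.png",50)
E
```

```text
t: 20.58
eef_pos: [571.0, 372.6, 4.0]
tcp_rot: [3.141, 0.0, -2.898]
ft_force: [-0.1, 1.3, -0.9]
opening: 0.394
t: 21.7
eef_pos: [570.4, 372.2, 180.2]
tcp_rot: [-3.141, -0.003, -2.898]
ft_force: [0.3, -0.1, -2.5]
opening: 0.396
t 21.7 pos [570.4 372.2 180.2] rpy [-1.7996e+02 -1.6000e-01 -1.6602e+02] open 0.396 F [ 0.3 -0.1 -2.5]
x 0.4211 y -1.0300 z None turn 0.561
```

View pics/s12.png

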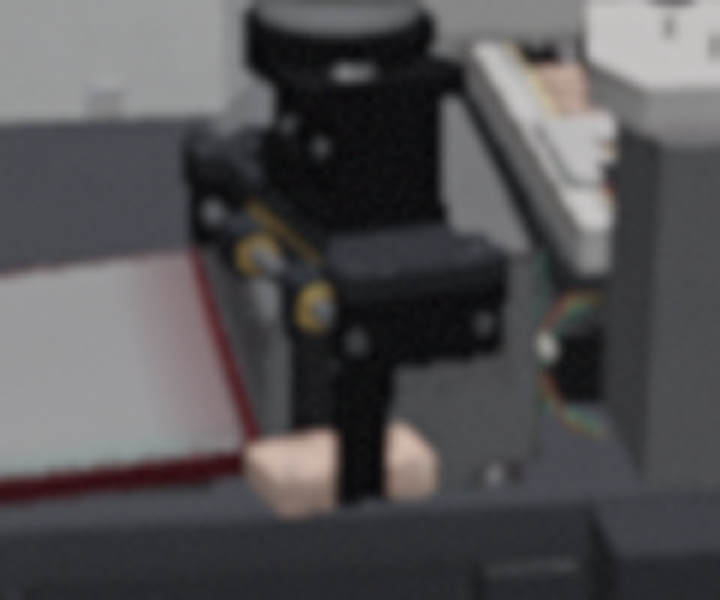

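The insert is held level, centred in the fingers. Turning it now, then carrying it over at a bottom height of about 178 mm.

```bash
python3 -m pendant '[0,0,0,0.03,1, 0,0,0,0.055,1, 0,0,0,0.06,1, 0,0,0,0.06,1, 0,0,0,0.06,1, 0,0,0,0.06,1, 0,0,0,0.06,1, 0,0,0,0.06,1, 0,0,0,0.06,1, 0,0,0,0.056,1]'
python3 -m pendant '[0,0,0,0,1]'
python3 -c "
from h import *
go(506.5,-68.3,150,93)"
```

```text
t: 23.0
eef_pos: [570.7, 372.4, 180.6]
tcp_rot: [-3.14, 0.001, 1.624]
ft_force: [0.3, -0.4, -2.4]
opening: 0.394
t: 23.12
eef_pos: [570.8, 372.4, 180.8]
tcp_rot: [-3.14, 0.001, 1.631]
ft_force: [-0.5, -1.0, -2.6]
opening: 0.397
t 23.125 pos [570.8 372.4 180.8] rpy [-1.799e+02  4.000e-02  9.347e+01] open 0.397 F [-0.5 -1.  -2.6]
x -1.0900 y -0.2271 z 0.077 turn 0.0026
```

```bash
python3 -m pendant '[-0.04,-0.01,0,0,1, -0.08,-0.02,0,0,1, -0.12,-0.025,0,0,1, -0.12,-0.025,0,0,1, -0.12,-0.025,0,0,1, -0.12,-0.025,0,0,1, -0.12,-0.025,0,0,1, -0.12,-0.025,0,0,1, -0.1,-0.02,0,0,1, -0.08,-0.015,0,0,1]'
python3 -m pendant '[-0.05,-0.01,0,0,1, -0.02,-0.002,0,0,1, 0,0,0,0,1, 0,0,0,0,1, 0,0,0,0,1]'
python3 -c "
from h import *
go(506.5,-68.3,130,93)
s=env.read_camera('side'); crop('side',s,295,240,60,6,'s13.png',50)"
```

```text
t: 24.38
eef_pos: [508.2, -41.9, 182.1]
tcp_rot: [-3.142, 0.0, 1.632]
ft_force: [-0.0, -0.1, -2.8]
opening: 0.395
t: 25.0
eef_pos: [506.3, -67.4, 182.0]
tcp_rot: [3.142, -0.0, 1.631]
ft_force: [0.1, -0.6, -3.0]
opening: 0.403
t 25.0 pos [506.3 -67.4 182. ] rpy [ 1.800e+02 -1.000e-02  9.347e+01] open 0.403 F [ 0.1 -0.6 -3. ]
x -0.0022 y 0.0004 z 0.13 turn 0.0026
```

View pics/s13.png

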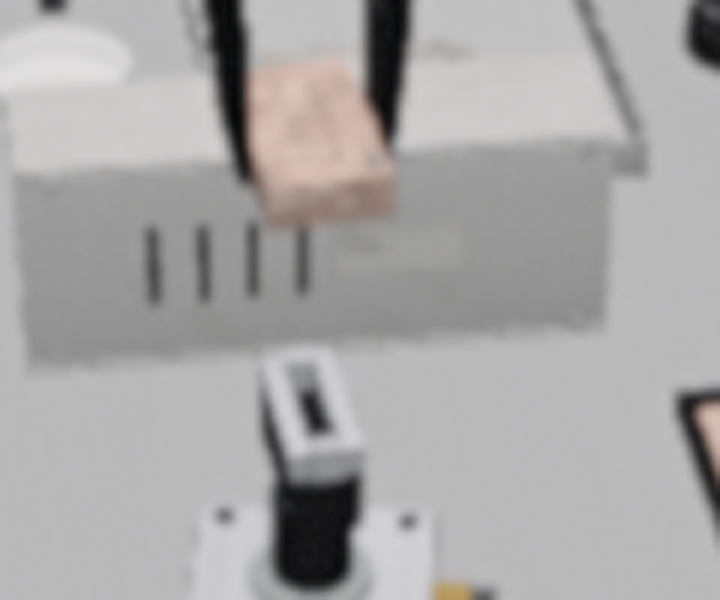

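```bash
python3 - <<'E'
from h import *
s=env.read_camera("side"); p=env.state()["eef_pos"]
print(p)
y=np.radians(3.4); nz=np.radians(3)
R=[rect(p[0],p[1],p[2]+14,y,38,68),rect(p[0],p[1],p[2]-2,y,38,68),rect(506.5,-68.3,92,nz,24,54),rect(506.5,-68.3,92,nz,10,42)]
over("side",s,R,295,240,60,50,6,"s14.png")
E
```

```text
[506.27592563 -67.57520328 181.98301241]
```

View pics/s14.png

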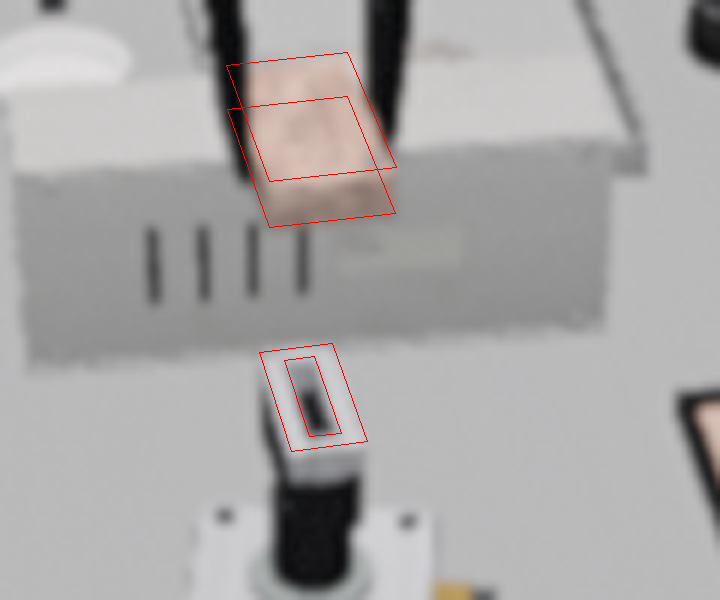

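```bash
python3 -m pendant '[0.0005,0.0005,0.03,0.0026,1, 0,0,0.05,0,1, 0,0,0.04,0,1, 0,0,0.03,0,1, 0,0,0,0,1, 0,0,0,0,1]'
python3 -c "
from h import *
go(506.5,-67.3,104,93)"
```

```text
t: 25.85
eef_pos: [506.7, -67.9, 122.3]
tcp_rot: [3.141, 0.0, 1.622]
ft_force: [-0.4, -0.6, -2.7]
opening: 0.399
t 25.85 pos [506.7 -67.9 122.3] rpy [179.97   0.    92.93] open 0.399 F [-0.4 -0.6 -2.7]
x 0.0014 y -0.0003 z 0.0457 turn -0.0004
```

```bash
python3 -m pendant '[0.0012,0,0.02,0,1, 0,0,0.015,0,1, 0,0,0.0105,0,1, 0,0,0,0,1, 0,0,0,0,1, 0,0,0,0,1]'
python3 - <<'E'
from h import *
go(506.5,-67.3,104,93)
s=env.read_camera("side"); t=env.read_camera("top"); cv2.imwrite("pics/t15.png",t[:,:,::-1]); cv2.imwrite("pics/side15.png",s[:,:,::-1])
p=env.state()["eef_pos"]
y=np.radians(3.); nz=np.radians(3)
R=[rect(p[0],p[1],p[2]+14,y,38,68),rect(p[0],p[1],p[2]-2,y,38,68),rect(506.5,-68.3,92,nz,24,54)]
over("side",s,R,295,260,60,50,6,"s15.png"); crop("side",s,295,260,60,6,"s16.png",50)
E
```

```text
t: 26.6
eef_pos: [506.5, -67.4, 104.0]
tcp_rot: [3.141, 0.0, 1.622]
ft_force: [0.6, 0.1, -1.9]
opening: 0.4
t 26.6 pos [506.5 -67.4 104. ] rpy [179.98   0.    92.93] open 0.4 F [ 0.6  0.1 -1.9]
x 0.0003 y 0.0000 z -0.0001 turn -0.0004
```

View pics/s15.png

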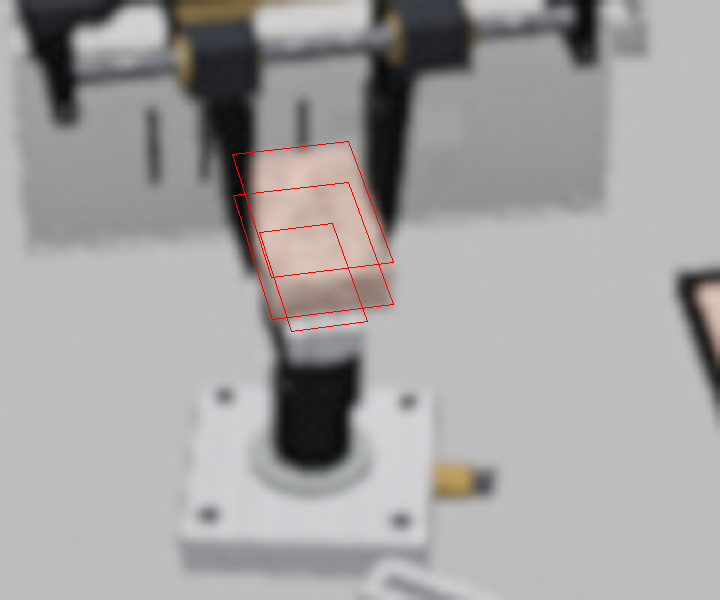

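View pics/s16.png

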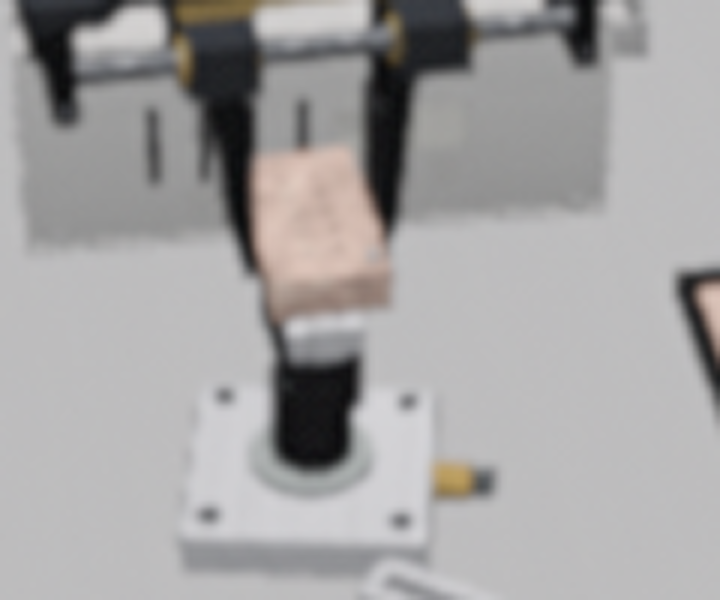

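View pics/side15.png

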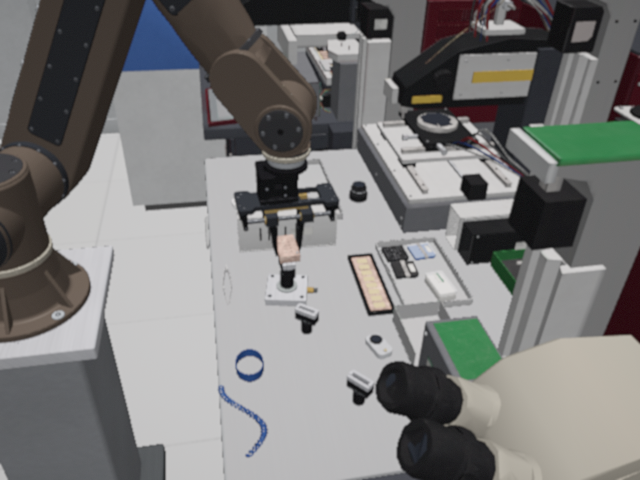

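View pics/t15.png

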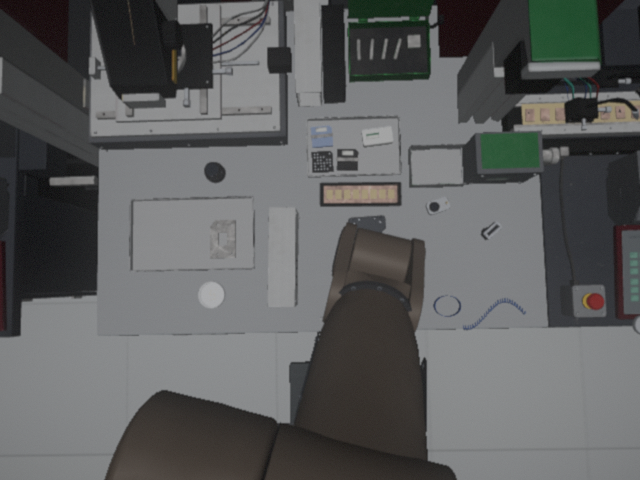

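```bash
python3 -m pendant '[0,0,0,0,1, 0,0,0,0,1, 0,0,0,0,1, 0,0,0,0,1]'
python3 - <<'E'
from h import *
s=env.state(); print(s["t"],s["eef_pos"],abs(s["qvel"]).max(),s["opening"])
print(env.job_done())
E
```

```text
t: 27.2
eef_pos: [506.4, -67.4, 103.8]
tcp_rot: [3.142, -0.0, 1.622]
ft_force: [-0.6, 0.2, -2.5]
opening: 0.394
27.2 [506.4202697  -67.39150827 103.81555945] 0.0030345649452591145 0.3944686521401084
the job is handed in; nothing more can be done
None
```

The job is done and handed in at 27.2 s. The largest nozzle is seated on the spigot and released. The heater insert is held still and level over its mouth, with its long side along the slot.

**Nozzle:** It came to a hard stop at TCP height 57.6 mm against 57.8 mm expected, under a 30 N push. I relaxed that before opening the gripper. Pictures taken afterwards show it upright on the flange.

**Insert:** I gripped it across its 38 mm width, with the gripper reading an opening of about 37.5 mm, and carried it over the magazine with its underside about 178 mm up. In the last readings:
- **Height:** the underside is at about 101.8 mm, roughly 10 mm above the mouth at 92 mm.
- **Angle:** the yaw is within about 0.1° of the slot as seated.
- **Force:** the force reading is about the insert's own weight, so there is no sign of contact.

**Disagreements:**
- **Stand position:** The two cameras put the stand about 3–4 mm apart in y, and I used a value between them. The nozzle went down with almost no side force until the seating push, so that value was close enough.
- **Centring:** The insert's centring over the mouth is only known to about 1–2 mm. The arm hid it from the top camera, so only the side view confirms it.

In the last pictures the other things I could see were still in place. The arm hid a few from the top camera, and I did not measure any of them individually.

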